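Set the sheet feeder's pull-and-turn selector to its third notch

ROBOT

A 6-joint arm with a two-finger parallel gripper is mounted at the origin on a cart in front of the work surface, level with it; the furniture and walls round the work are solid. World frame = base frame: x ahead of the robot, y to its left, z up, the work surface at z = 0. Lengths are in m, angles in rad, forces in N, time in s.
With the tool pointing down it reaches from about 0.275 to 0.725 m from the base axis. Payload 15.9 kg.
Tool frame: the origin (TCP) lies at the very end of the fingers, on their centre line; the grasp point (between the pads) lies 19 mm behind it; z points along the fingers, y is the line along which they close (so a half turn about z gives the same grasp; the last joint's range is limited). The gripper opens to 85 mm and grips with 20 to 120 N. Pads are 22 mm wide; open, the fingers measure 114 mm over their backs; the gripper's body (76 mm by 85 mm) begins 54 mm behind the grasp point. The pads swing forward as they close: fully open they stand 13 mm farther back than shut.
Start: joints at [1.278, 0.213, -0.034, 1.323, 0, 1.571], TCP at [0.144, 0.479, 0.231] pointing down, gripper open.
Joint ranges: [-2.98, 2.98], [-0.74, 1.72], [-1.14, 1.35], [-2.1, 2.04], [-1.57, 1.44], [-3.14, 3.14]. Speed limits (rad/s): [1.89, 1.89, 2.39, 2.57, 3.14, 3.14].

INTERFACE

Orientations are given as a unit quaternion [w, x, y, z].
In Python, from bench import sense, snapshot, camera_params, bot gives the robot as it stands. The module is installed in compiled form; this text tells all that it offers.
- The arm moves only by the tool arm_command, never from a script. Its argument "increments" is a list that holds one entry, the list of rows, each a list of 5 numbers: the shift along the tool's x, y, z in m, then the turn about the tool's z in rad, then the closure, from -1 (fully open) to 1 (shut). A call has 1 to 10 rows; each row shifts and turns the commanded pose from where the row before left it, along the tool's axes as they then stand; what a row does not reach is not made up. A row lasts 1/10 s, in which the tool goes at most 50 mm and 8.59 degrees, less where a joint would pass 70% of its speed; a pose out of reach is approached as far as the arm can. A call is refused whole if a number of a shift passes 0.05 or a number of a turn 0.15, either way. A call with a gripper value outside its range is refused whole. The fingers move at their own pace and stop on an object; the grip force is fixed at half the most. Time passes only in rows, so rows that do not move let the fingers close. It gives the time, the measured TCP pose, the force, the opening and the grip force at its end, in the units of the state.
- sense(): the state, without advancing time (a new reading comes with each control period).
- snapshot(name): name is "side" or "top"; returns (picture, depth): 400x640x3 uint8, red, green, blue; 400x640 float32, m along the optical axis (not along the pixel's ray), 0 where there is no reading.
- camera_params(name): a dict with "K" (3x3 intrinsics, pixels), "R" (3x3) and "t" (3): a world point X has camera coordinates R X + t. Camera axes: x right, y down, z forward; pixel columns grow to the right and rows downward; lengths in m; the calibration is good to about 2 mm. A picture is of the moment at which its call begins. camera_params takes no time and is no camera call.
- bot.finish_job(): hands the job in; it is judged then, once.
The state is a dict: "t": time; "joints": joint angles; "joint_vel": joint speeds; "joint_efforts": joint torques, N m; "ee_pos": TCP position; "eef_rot": TCP orientation; "ft_force": force on the tool from outside, world axes, zero at the start; "ft_torque": the same for the moment, N m; "opening": opening from 0.0 (shut) to 1.0 (fully open); "grip_force": force on a finger pad.
Only numpy, scipy, OpenCV 4.12 (cv2) and the standard library are available. Lean on these libraries where they do the work, as an engineer would, in place of code of your own. Each camera call takes 0.05 s, during which the arm holds its last target. There are 200 camera calls.

TASK

Set the desktop sheet feeder to thick card. Its black knob is sprung down into the park recess by the single pip: pull the knob straight up, turn it counter-clockwise (seen from above) past the middle notch without letting it drop in there, and let it drop fully home into the narrow notch by the three pips, finding the notch by feel. Work gently, without forcing the knob or its steel finger against the metal collar or the stop, let go of the knob at the end and leave the small things round the feeder where they are.

Things in the scene. Friction and masses are not known exactly. Their poses are not given: they have to be found in the camera images.
- feeder: White plastic sheet feeder fixed to the desk, 150 (x) x 200 (y) x 60 mm high, grey tray lip 50 mm long on its front (-x). Origin: centre of its underside, on the knob's vertical axis. Raised black pips on its top, 52 mm from that axis: one pip at the bearing 145 deg (counter-clockwise from the feeder's x), two at 180 deg, three at 215 deg.
- knob_axis (a point): Point on the knob's axis, 60 mm above the desk, axes as the feeder. The aluminium collar round it (radius 26 to 42 mm, top 13 mm above this point) has a wide park recess by the one pip and two notches 8 mm wide, 10 deep, 35 deg apart, by the two and the three pips. The whole collar may sit up to 9 deg (0.157 rad) off the pips either way, different each time and not told; it is fast.
- knob_grip (a point): Centre of the knob's black bar grip: 48 mm long, 14 thick, 34 high (88 to 122 mm above the desk when home), on the knob's axis over a skirt 44 mm across whose top is 16 mm below this point. Moves with the knob. x: along the bar, towards the steel finger's side; y: across its thickness; z: up. The finger (6 mm square, reaches 41 mm from the axis, 37 mm below this point) drops into the notches.
- knob_lift (a joint): How far the knob is pulled up, m: 0 fully home; 0.008 with the finger resting on top of the collar between notches; 0.014 at the firm upper stop. A spring pulls it down with about 5 N when home, 7 N at the stop; let go, it drops by itself at about 0.3 m/s.
- selector (a joint): Turn of the knob, rad, growing counter-clockwise seen from above: 0 at the one-pip bearing (park), 0.61 at the middle notch, 1.22 at the three-pip notch, these two shifted alike by the collar's unknown offset of up to 0.157 either way; the finger has about 0.03 of play each way in a notch. Turns with light friction (0.03 N m), stays where left; turn stop at 1.75.
- eraser: Loose eraser, 18x43x12 mm, left of the feeder; a bystander.
- sharpener: Loose pencil sharpener, 15x25x13 mm, left of the feeder; a bystander.
- tape_roll_1: Loose small tape roll, 50 mm across, 12 mm high, right of the feeder; a bystander.
- glue_stick: Loose upright glue stick, 27 mm across, 88 mm high, right of the feeder; a bystander.

How it is judged:
On the way, in this order (a step that is already met when the one before it is completed fails the run):
1. the knob is pulled up clear of the collar while still by the park recess (value of joint knob_lift above 0.0085 m and value of joint selector below 0.4 rad), for 0.1 s.
2. the knob is carried past the middle notch, still raised (value of joint knob_lift above 0.006 m and value of joint selector above 0.83 rad), for 0.1 s.
3. the knob has dropped home into the three-pip notch (value of joint knob_lift below 0.002 m and value of joint selector between 0.98 and 1.46 rad), for 0.2 s.
At the end, for the whole second after the job is handed in: The knob sits fully home (lift under 2 mm) in the notch by the three pips (turned 0.98 to 1.46 rad from the one-pip bearing), at rest (all of step 3 and velocity of joint selector between -0.05 and 0.05 rad/s); the robot touches nothing.
It fails at once if the knob (finger or retaining flange) is pressed against the collar or its upper stop with more than 20 N (contact force between selector and collar above 20 N).
It fails at once if the knob drops into the middle notch (value of joint knob_lift below 0.004 m and value of joint selector between 0.395 and 0.84 rad).
It fails at once if a small thing beside the feeder is moved by more than 20 mm (distance of any of eraser, sharpener, tape_roll_1, glue_stick from where it was at the start of the episode above 0.02 m).
It also fails if it takes over 53 s, if anything falls off the work surface, if the arm or the gripper's body presses on something with over 40 N, if the wrist force passes 120 N, or if a joint passes its speed limit or range.

## Working session

There is one attempt and no reset: what is moved stays moved. The work goes in short steps, Python scripts to look and compute and a tool call to move; the robot and the scene stay as the last step left them, time stands still between calls to the robot, and variables do not carry over. Pictures are saved under pics/ and viewed, at most 10 in all, crops included, and the job is handed in when it is done.

Besides the shell and the picture viewer there is one more tool, called in YAML: its name, and indented under it one key for each argument. arm_command: Moves the arm, as the interface text tells. Its arguments: {"type":"object","properties":{"increments":{"type":"array"}},"required":["increments"]}

```bash
mkdir -p pics
python3 - <<'E'
from bench import *
import cv2,numpy as np
for n in("top","side"):
    p,d=snapshot(n); np.savez(n+'.npz',p=p,d=d)
    cv2.imwrite(f'pics/{n}1.png',p[:,:,::-1]); c=camera_params(n); print(n,c["K"],c["R"],c["t"])
s=sense();print(s)
E
```

```text
top [[436.7694823    0.         325.84110456]
 [  0.         436.7694823  205.718626  ]
 [  0.           0.           1.        ]] [[ 0.02493255 -0.99943072  0.02272909]
 [-0.99572202 -0.0268507  -0.08841208]
 [ 0.08897204 -0.02042751 -0.99582463]] [-0.01250005  0.55079757  0.87560362]
side [[425.51586719   0.         326.57021242]
 [  0.         425.51586719 197.23937521]
 [  0.           0.           1.        ]] [[ 0.97041891 -0.24069751 -0.01875781]
 [-0.12124273 -0.41867522 -0.90000626]
 [ 0.20877584  0.87565733 -0.43547317]] [-0.54105736  0.15359003  0.77143401]
{'t': 0.1, 'joints': array([ 1.27799809e+00,  2.13316548e-01, -3.49586813e-02,  1.32351556e+00,
        1.80613375e-06,  1.57080117e+00]), 'joint_vel': array([-0.00152115, -0.00077123,  0.00200652,  0.00018924, -0.00079618,
        0.00121481]), 'joint_efforts': array([-8.40686334e-04, -6.87252975e+01,  4.87803555e+01,  1.22499088e-02,
       -7.02402599e-05, -4.80588540e-06]), 'ee_pos': array([0.14422936, 0.47843373, 0.23087581]), 'eef_rot': array([-7.34266225e-05,  1.45879102e-01,  9.89302300e-01, -4.91780306e-04]), 'ft_force': array([ 0.43273082, -0.67259401, -0.06740875]), 'ft_torque': array([-0.00085665,  0.03129714, -0.00377953]), 'grip_force': 0.0, 'opening': 1.0008298993233782}
```

View pics/top1.png

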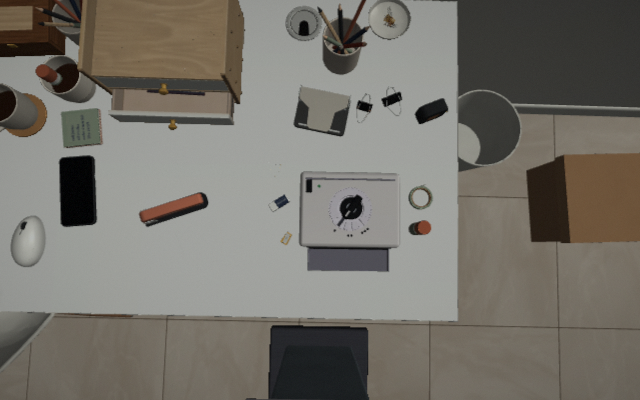

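View pics/side1.png

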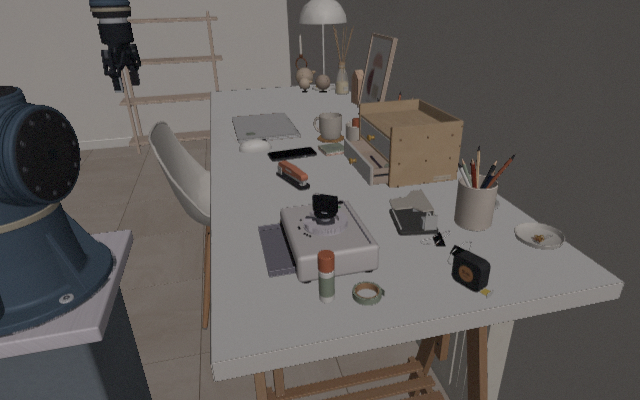

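The top view shows the feeder at about (350,208), with the knob bar pointing down-left to the single pip (334,232); three pips are near (365,232). The side view shows the knob clear of neighbours, with the glue stick at (326,275).

```bash
cat > h.py <<'E'
from bench import *
import cv2,numpy as np
def ray(n,uv,z):
    c=camera_params(n);R=c["R"];t=c["t"];C=-R.T@t
    d=R.T@np.linalg.inv(c["K"])@np.array([uv[0],uv[1],1.]); return C+d*(z-C[2])/d[2]
def cloud(n,d):
    c=camera_params(n);v,u=np.indices(d.shape);P=np.stack([u*d,v*d,d],-1)@np.linalg.inv(c["K"]).T
    return (P-c["t"])@c["R"]
E
python3 - <<'E'
from h import *
z=np.load('top.npz');p,d=z['p'],z['d'];X=cloud('top',d)
crop=p[160:275,260:440];cv2.imwrite('pics/c.png',cv2.resize(crop[:,:,::-1],None,fx=4.4,fy=4.4,interpolation=cv2.INTER_CUBIC))
roi=np.zeros(d.shape,bool);roi[160:260,290:410]=1
def pca(m):
    q=X[m][:,:2];c,(w,h),a=cv2.minAreaRect(q.astype(np.float32));return m.sum(),np.median(X[m],0),c,(w,h),a
for lo,hi in((.112,.13),(.052,.066),(.068,.078)):
    print(lo,pca(roi&(X[...,2]>lo)&(X[...,2]<hi)))
g=p.max(2)
m=(roi&(g<70)).astype(np.uint8)
n,l,s,c=cv2.connectedComponentsWithStats(m)
for i in range(1,n):
    if s[i,4]>2: print(c[i].round(1),s[i,4],ray('top',c[i],.061).round(4))
s=np.load('side.npz');Y=cloud('side',s['d'])
k=(Y[...,2]>.1)&(Y[...,2]<.13)&(s['p'].max(2)<80);k[:180]=0;k[240:]=0;k[:,:295]=0;k[:,350:]=0
print('side grip',k.sum(),Y[k].min(0),Y[k].max(0))
E
```

```text
0.112 (np.int64(195), array([ 0.54275185, -0.04397771,  0.1226842 ]), (0.5428786873817444, -0.04388829320669174), (0.013994765467941761, 0.0471036434173584), 55.33356475830078)
0.052 (np.int64(6169), array([ 0.53703167, -0.03914724,  0.06101032]), (0.5431873202323914, -0.0428825244307518), (0.15004798769950867, 0.19766181707382202), 0.5853912234306335)
0.068 (np.int64(764), array([ 0.54998511, -0.045891  ,  0.07398257]), (0.543615460395813, -0.04452480375766754), (0.08242323994636536, 0.08224186301231384), 1.5040613412857056)
[308.6 185.1] 76 [0.5877 0.0378 0.061 ]
[350.7 207.7] 417 [ 0.5452 -0.0468  0.061 ]
[409. 198.] 5 [ 0.5675 -0.1624  0.061 ]
[409.  228.5] 4 [ 0.5069 -0.1629  0.061 ]
[364.7 230.7] 3 [ 0.5004 -0.0752  0.061 ]
[351.6 248. ] 229 [ 0.4658 -0.0501  0.061 ]
side grip 331 [ 0.52218433 -0.06661993  0.10000556] [ 0.56571187 -0.03692108  0.12351868]
```

View pics/c.png

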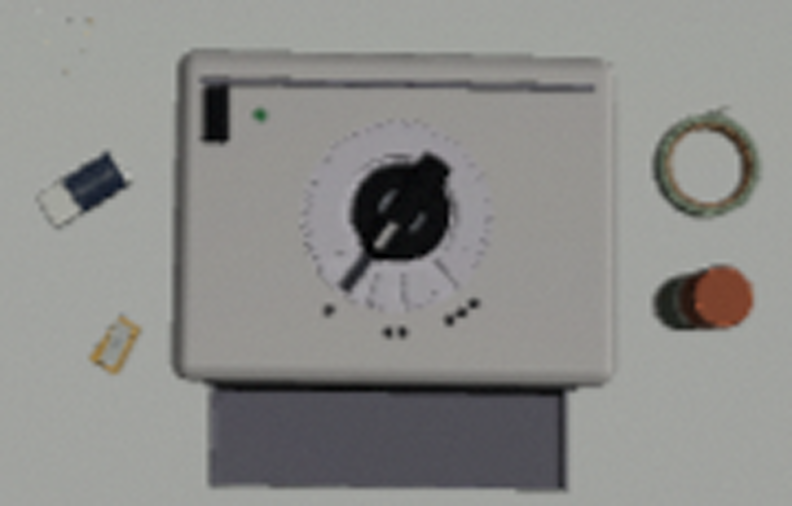

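The crop shows the bar and its steel finger by the single pip. The collar slots are near (403,290) and (445,272), so the collar offset is about +4°. The axis fit is about (0.543, -0.044), with the bar at 145.3°; its 14x47 mm size agrees with the data.

arm_command:
  increments:
    - [[-0.0266, -0.0192, 0, 0, -1], [-0.0266, -0.0192, 0, 0, -1], [-0.0266, -0.0192, 0, 0, -1], [-0.0266, -0.0192, 0, 0, -1], [-0.0266, -0.0192, 0, 0, -1], [-0.0266, -0.0192, 0, 0, -1], [-0.0266, -0.0192, 0, 0, -1], [-0.0266, -0.0192, 0, 0, -1], [-0.0266, -0.0192, 0, 0, -1], [-0.0266, -0.0192, 0, 0, -1]]

```text
t: 1.1
ee_pos: [0.3441, 0.2168, 0.2312]
eef_rot: [-0.0, 0.146, 0.989, -0.0]
ft_force: [0.9, 0.8, -0.5]
opening: 0.999
grip_force: 0.0
```

arm_command:
  increments:
    - [[-0.0266, -0.0192, 0, 0, -1], [-0.0266, -0.0192, 0, 0, -1], [-0.0266, -0.0192, 0, 0, -1], [-0.0266, -0.0192, 0, 0, -1], [-0.0266, -0.0192, 0, 0, -1], [-0.0266, -0.0192, 0, 0, -1], [-0.0266, -0.0192, 0, 0, -1], [-0.0266, -0.0192, 0, 0, -1], [-0.0266, -0.0192, 0, 0, -1], [-0.0266, -0.0192, 0, 0, -1]]

```text
t: 2.1
ee_pos: [0.5433, -0.0438, 0.231]
eef_rot: [-0.0, 0.146, 0.989, 0.0]
ft_force: [1.0, 1.6, 0.1]
opening: 0.997
grip_force: 0.0
```

arm_command:
  increments:
    - [[0, 0, 0, 0.104, -1], [0, 0, 0, 0.104, -1], [0, 0, 0, 0.104, -1], [0, 0, 0, 0, -1], [0, 0, 0, 0, -1]]

```text
t: 2.6
ee_pos: [0.5427, -0.0425, 0.2311]
eef_rot: [-0.0, 0.296, 0.955, -0.0]
ft_force: [-0.2, -0.7, 0.3]
opening: 1.003
grip_force: 0.0
```

```bash
cat >> h.py <<'E'
from scipy.spatial.transform import Rotation as Ro
def st():
    s=sense();q=s['eef_rot'];M=Ro.from_quat([q[1],q[2],q[3],q[0]]).as_matrix()
    print('t',round(s['t'],2),'pos',s['ee_pos'].round(4),'xbear',np.degrees(np.arctan2(M[1,0],M[0,0])).round(2),'z',M[:,2].round(3),'F',s['ft_force'].round(2),'T',s['ft_torque'].round(3),'op',round(s['opening'],3),'gf',round(s['grip_force'],1),'j',s['joints'].round(2));return s,M
E
python3 - <<'E'
from h import *
s,M=st()
print('to axis, tool frame',M.T@(np.array([.543,-.0437,.093])-s['ee_pos']))
E
```

```text
t 2.6 pos [ 0.5427 -0.0425  0.2311] xbear 145.53 z [-0.  0. -1.] F [-0.17 -0.75  0.25] T [ 0.009 -0.034 -0.068] op 1.003 gf 0.0 j [-0.08  0.31  0.09  1.35 -0.    0.52]
to axis, tool frame [-0.00099222 -0.00080538  0.13811466]
```

arm_command:
  increments:
    - [[-0.001, -0.0008, 0.025, 0, -1], [0, 0, 0.025, 0, -1], [0, 0, 0.025, 0, -1], [0, 0, 0.025, 0, -1], [0, 0, 0.02, 0, -1], [0, 0, 0.018, 0, -1], [0, 0, 0, 0, -0.3], [0, 0, 0, 0, 0.2], [0, 0, 0, 0, 0.4], [0, 0, 0, 0, 0.4]]

```text
t: 3.6
ee_pos: [0.5439, -0.0438, 0.0943]
eef_rot: [0.001, 0.298, 0.955, 0.0]
ft_force: [0.1, 0.1, -0.3]
opening: 0.333
grip_force: 0.0
```

Run:
```python
from h import *
st()
```

```text
t 3.6 pos [ 0.5439 -0.0438  0.0943] xbear 145.38 z [ 0.002 -0.    -1.   ] F [ 0.06  0.11 -0.26] T [-0.026  0.006  0.012] op 0.333 gf 0.0 j [-0.08  0.37 -0.18  1.02 -0.    0.52]
```

arm_command:
  increments:
    - [[0, 0, 0, 0, 0.5], [0, 0, 0, 0, 0.58], [0, 0, 0, 0, 0.64], [0, 0, 0, 0, 0.7], [0, 0, 0, 0, 0.8], [0, 0, 0, 0, 1], [0, 0, 0, 0, 1], [0, 0, 0, 0, 1]]

```text
t: 4.4
ee_pos: [0.5433, -0.0439, 0.0936]
eef_rot: [0.0, 0.298, 0.955, -0.0]
ft_force: [-1.2, -1.0, 5.5]
opening: 0.151
grip_force: 58.4
```

Run:
```python
from h import *
st()
```

```text
t 4.4 pos [ 0.5433 -0.0439  0.0936] xbear 145.34 z [ 0. -0. -1.] F [-1.2  -1.04  5.55] T [-0.38   0.449 -0.044] op 0.151 gf 58.4 j [-0.08  0.37 -0.18  1.02 -0.    0.52]
```

arm_command:
  increments:
    - [[0, 0, -0.0015, 0, 1], [0, 0, -0.0015, 0, 1], [0, 0, -0.0015, 0, 1], [0, 0, -0.0015, 0, 1], [0, 0, -0.0015, 0, 1], [0, 0, -0.0015, 0, 1], [0, 0, -0.001, 0, 1], [0, 0, 0, 0, 1]]

```text
t: 5.2
ee_pos: [0.5431, -0.0438, 0.1034]
eef_rot: [-0.0, 0.298, 0.955, -0.0]
ft_force: [-1.3, -3.5, -7.1]
opening: 0.154
grip_force: 58.4
```

Run:
```python
from h import *
st()
p,d=snapshot('side');cv2.imwrite('pics/s2.png',cv2.resize(p[170:290,260:400,::-1],None,fx=4,fy=4))
```

```text
t 5.2 pos [ 0.5431 -0.0438  0.1034] xbear 145.34 z [-0. -0. -1.] F [-1.31 -3.53 -7.08] T [-0.662  0.171 -0.081] op 0.154 gf 58.4 j [-0.08  0.36 -0.16  1.05 -0.    0.52]
```

View pics/s2.png

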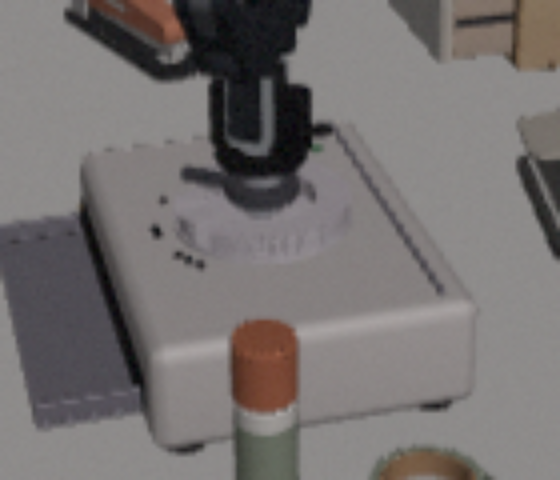

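The finger is seen raised above the collar (200,175), and Fz of -7 N matches the spring. I'll raise it a little more, then turn.

arm_command:
  increments:
    - [[0, 0, -0.001, 0, 1], [0, 0, 0, -0.05, 1], [0, 0, 0, -0.05, 1], [0, 0, 0, -0.05, 1], [0, 0, 0, -0.05, 1], [0, 0, 0, 0, 1]]

```text
t: 5.85
ee_pos: [0.543, -0.0438, 0.1042]
eef_rot: [-0.0, 0.201, 0.98, -0.0]
ft_force: [-1.3, -3.0, -7.2]
opening: 0.152
grip_force: 58.4
```

Run:
```python
from h import *
st()
```

```text
t 5.85 pos [ 0.543  -0.0438  0.1042] xbear 156.86 z [-0. -0. -1.] F [-1.29 -3.   -7.25] T [-0.943  0.18   0.016] op 0.152 gf 58.4 j [-0.08  0.36 -0.16  1.05 -0.    0.32]
```

arm_command:
  increments:
    - [[0, 0, 0, -0.075, 1], [0, 0, 0, -0.075, 1], [0, 0, 0, -0.075, 1], [0, 0, 0, -0.075, 1], [0, 0, 0, -0.075, 1], [0, 0, 0, -0.075, 1], [0, 0, 0, -0.075, 1], [0, 0, 0, -0.075, 1], [0, 0, 0, -0.075, 1], [0, 0, 0, -0.075, 1]]

```text
t: 6.85
ee_pos: [0.543, -0.0442, 0.1043]
eef_rot: [-0.0, -0.172, 0.985, -0.0]
ft_force: [-1.3, -6.4, -7.2]
opening: 0.154
grip_force: 58.5
```

arm_command:
  increments:
    - [[0, 0, 0, 0, 1], [0, 0, 0, 0, 1], [0, 0, 0.001, 0, 1], [0, 0, 0, 0, 1]]

```text
t: 7.25
ee_pos: [0.543, -0.0442, 0.1032]
eef_rot: [-0.0, -0.171, 0.985, -0.0]
ft_force: [-1.1, -6.2, -7.3]
opening: 0.151
grip_force: 58.5
```

Run:
```python
from h import *
st()
p,d=snapshot('side');cv2.imwrite('pics/s3.png',cv2.resize(p[170:290,260:400,::-1],None,fx=5,fy=5,interpolation=2))
p,d=snapshot('top');cv2.imwrite('pics/t3.png',cv2.resize(p[170:250,295:405,::-1],None,fx=6,fy=6,interpolation=2))
```

```text
t 7.25 pos [ 0.543  -0.0442  0.1032] xbear -160.33 z [-0.    -0.001 -1.   ] F [-1.12 -6.18 -7.31] T [-1.561  0.207  0.043] op 0.151 gf 58.5 j [-0.08  0.36 -0.16  1.05 -0.   -0.42]
```

View pics/s3.png

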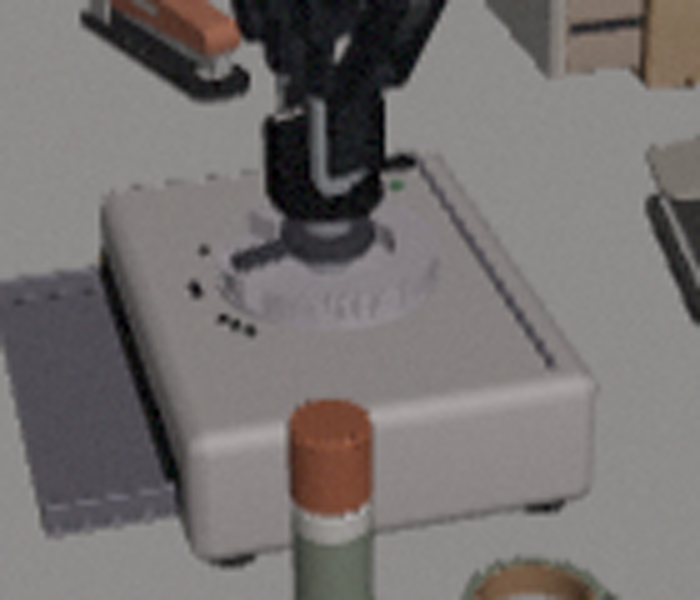

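arm_command:
  increments:
    - [[0, -0.0004, 0.0005, 0, 1], [0, 0, 0, 0, 1], [0, 0, 0, 0, 1]]

```text
t: 7.65
ee_pos: [0.5431, -0.0444, 0.1027]
eef_rot: [-0.0, -0.171, 0.985, -0.0]
ft_force: [-1.1, -4.6, -6.9]
opening: 0.151
grip_force: 58.5
```

arm_command:
  increments:
    - [[0, 0, 0.0004, 0, 1], [0, 0, 0, 0, 1], [0, 0, 0, 0, 1]]

```text
t: 7.95
ee_pos: [0.5431, -0.0444, 0.1023]
eef_rot: [-0.0, -0.171, 0.985, -0.0]
ft_force: [-1.0, -4.4, -6.3]
opening: 0.158
grip_force: 58.5
```

arm_command:
  increments:
    - [[0, 0, 0.0003, 0, 1], [0, 0, 0, 0, 1], [0, 0, 0, 0, 1]]

```text
t: 8.25
ee_pos: [0.5431, -0.0444, 0.102]
eef_rot: [-0.0, -0.171, 0.985, -0.0]
ft_force: [-1.8, -5.3, -6.8]
opening: 0.15
grip_force: 58.5
```

arm_command:
  increments:
    - [[0, 0, 0.0003, 0, 1], [0, 0, 0, 0, 1], [0, 0, 0, 0, 1]]

```text
t: 8.55
ee_pos: [0.5431, -0.0444, 0.1017]
eef_rot: [-0.0, -0.171, 0.985, -0.0]
ft_force: [-1.2, -4.6, -6.5]
opening: 0.151
grip_force: 58.5
```

arm_command:
  increments:
    - [[0, 0, 0.0003, 0, 1], [0, 0, 0, 0, 1], [0, 0, 0, 0, 1]]

```text
t: 8.85
ee_pos: [0.5431, -0.0444, 0.1015]
eef_rot: [-0.0, -0.171, 0.985, -0.0]
ft_force: [-2.1, -5.2, -5.5]
opening: 0.151
grip_force: 58.8
```

arm_command:
  increments:
    - [[0, 0, 0.0002, 0, 1], [0, 0, 0, 0, 1], [0, 0, 0, 0, 1]]

```text
t: 9.15
ee_pos: [0.5432, -0.0444, 0.1015]
eef_rot: [-0.0, -0.171, 0.985, -0.0]
ft_force: [-2.9, -4.6, -3.2]
opening: 0.155
grip_force: 59.2
```

arm_command:
  increments:
    - [[0, 0, 0.0003, 0, 1], [0, 0, 0, 0, 1], [0, 0, 0, -0.02, 1], [0, 0, 0, -0.02, 1], [0, 0, 0, -0.02, 1], [0, 0, 0, -0.02, 1], [0, 0, 0, 0, 1]]

```text
t: 9.85
ee_pos: [0.5433, -0.0443, 0.1013]
eef_rot: [0.0, -0.211, 0.978, -0.0]
ft_force: [-2.3, -4.7, 0.2]
opening: 0.153
grip_force: 59.5
```

Run:
```python
from h import *
st()
```

```text
t 9.85 pos [ 0.5433 -0.0443  0.1013] xbear -155.68 z [ 0.    -0.001 -1.   ] F [-2.32 -4.72  0.18] T [-1.288  0.808 -0.005] op 0.153 gf 59.5 j [-0.08  0.36 -0.17  1.04 -0.   -0.51]
```

arm_command:
  increments:
    - [[0, 0, 0, -0.02, 1], [0, 0, 0, -0.02, 1], [0, 0, 0, 0, 1]]

```text
t: 10.15
ee_pos: [0.5434, -0.0444, 0.1013]
eef_rot: [0.0, -0.23, 0.973, -0.0]
ft_force: [-2.3, -4.2, -1.2]
opening: 0.155
grip_force: 59.5
```

arm_command:
  increments:
    - [[0, 0, 0, -0.02, 1], [0, 0, 0, -0.02, 1], [0, 0, 0, 0, 1]]

```text
t: 10.45
ee_pos: [0.5433, -0.0444, 0.1013]
eef_rot: [-0.0, -0.25, 0.968, -0.0]
ft_force: [-2.9, -4.3, -1.5]
opening: 0.155
grip_force: 59.5
```

arm_command:
  increments:
    - [[0, 0, 0, -0.02, 1], [0, 0, 0, 0, 1]]

```text
t: 10.65
ee_pos: [0.5433, -0.0444, 0.1013]
eef_rot: [-0.0, -0.259, 0.966, -0.0]
ft_force: [-1.8, -4.0, -1.4]
opening: 0.153
grip_force: 59.4
```

arm_command:
  increments:
    - [[0, 0, 0.0002, -0.02, 1], [0, 0, 0, 0, 1]]

```text
t: 10.85
ee_pos: [0.5434, -0.0444, 0.1012]
eef_rot: [0.0, -0.269, 0.963, -0.0]
ft_force: [-2.9, -5.9, 0.8]
opening: 0.152
grip_force: 59.6
```

arm_command:
  increments:
    - [[0, 0, 0, -0.02, 1], [0, 0, 0, 0, 1]]

```text
t: 11.05
ee_pos: [0.5434, -0.0445, 0.1011]
eef_rot: [0.0, -0.278, 0.96, -0.0]
ft_force: [-2.6, -5.4, -1.9]
opening: 0.15
grip_force: 59.4
```

arm_command:
  increments:
    - [[0, 0, 0, -0.02, 1], [0, 0, 0, 0, 1]]

```text
t: 11.25
ee_pos: [0.5433, -0.0445, 0.101]
eef_rot: [-0.0, -0.288, 0.958, -0.0]
ft_force: [-1.9, -4.8, -3.0]
opening: 0.152
grip_force: 59.2
```

arm_command:
  increments:
    - [[0, 0, 0, -0.02, 1], [0, 0, 0, 0, 1]]

```text
t: 11.45
ee_pos: [0.5432, -0.0445, 0.1009]
eef_rot: [-0.0, -0.298, 0.955, -0.0]
ft_force: [-2.2, -6.1, -4.5]
opening: 0.156
grip_force: 58.9
```

arm_command:
  increments:
    - [[0, 0, 0.0002, 0, 1], [0, 0, 0, 0, 1], [0, 0, 0, 0, 1]]

```text
t: 11.75
ee_pos: [0.5432, -0.0445, 0.1005]
eef_rot: [-0.0, -0.297, 0.955, -0.0]
ft_force: [-1.3, -7.0, -7.5]
opening: 0.151
grip_force: 58.6
```

Run:
```python
from h import *
st()
```

```text
t 11.75 pos [ 0.5432 -0.0445  0.1005] xbear -145.41 z [-0.    -0.001 -1.   ] F [-1.35 -7.02 -7.53] T [-1.698  0.324  0.122] op 0.151 gf 58.6 j [-0.08  0.36 -0.17  1.04 -0.   -0.68]
```

arm_command:
  increments:
    - [[0, 0, 0.0004, 0, 1], [0, 0, 0, 0, 1], [0, 0, 0, 0, 1]]

```text
t: 12.05
ee_pos: [0.5432, -0.0446, 0.1002]
eef_rot: [-0.0, -0.297, 0.955, -0.0]
ft_force: [-1.4, -6.5, -6.3]
opening: 0.154
grip_force: 58.8
```

arm_command:
  increments:
    - [[0, 0, 0.0004, 0, 1], [0, 0, 0, 0, 1], [0, 0, 0, 0, 1]]

```text
t: 12.35
ee_pos: [0.5433, -0.0446, 0.0999]
eef_rot: [-0.0, -0.297, 0.955, -0.0]
ft_force: [-1.1, -6.9, -5.7]
opening: 0.156
grip_force: 58.9
```

Run:
```python
from h import *
st()
```

```text
t 12.35 pos [ 0.5433 -0.0446  0.0999] xbear -145.41 z [-0.    -0.001 -1.   ] F [-1.07 -6.94 -5.68] T [-1.582  0.42   0.025] op 0.156 gf 58.9 j [-0.08  0.36 -0.17  1.04 -0.   -0.68]
```

arm_command:
  increments:
    - [[0, 0, 0.0005, 0, 1], [0, 0, 0.0005, 0, 1], [0, 0, 0, 0, 1], [0, 0, 0, 0, 1]]

```text
t: 12.75
ee_pos: [0.5434, -0.0446, 0.0989]
eef_rot: [-0.0, -0.297, 0.955, -0.0]
ft_force: [-1.1, -6.1, -4.7]
opening: 0.151
grip_force: 59.0
```

Run:
```python
from h import *
st()
```

```text
t 12.75 pos [ 0.5434 -0.0446  0.0989] xbear -145.41 z [ 0.    -0.001 -1.   ] F [-1.14 -6.15 -4.71] T [-1.558  0.415  0.093] op 0.151 gf 59.0 j [-0.08  0.36 -0.17  1.04 -0.   -0.68]
```

It is in the notch: the tool is now 2.6 mm below the collar-top contact height (0.1015), and the spring still pulls down on it. I'll lower further, then release.

arm_command:
  increments:
    - [[0, 0, 0.0007, 0, 1], [0, 0, 0.0007, 0, 1], [0, 0, 0.0007, 0, 1], [0, 0, 0.0007, 0, 1], [0, 0, 0, 0, 1], [0, 0, 0, 0, 1]]

```text
t: 13.35
ee_pos: [0.5436, -0.0445, 0.0963]
eef_rot: [0.0, -0.297, 0.955, -0.001]
ft_force: [-1.4, -6.3, -1.8]
opening: 0.15
grip_force: 59.5
```

arm_command:
  increments:
    - [[0, 0, 0, 0, 0.7], [0, 0, 0, 0, 0.6], [0, 0, 0, 0, 0.4], [0, 0, 0, 0, 0], [0, 0, 0, 0, -0.5], [0, 0, 0, 0, -1], [0, 0, 0, 0, -1], [0, 0, 0, 0, -1], [0, 0, 0, 0, -1]]

```text
t: 14.25
ee_pos: [0.5433, -0.0441, 0.096]
eef_rot: [0.0, -0.298, 0.955, 0.0]
ft_force: [0.8, 0.7, -0.2]
opening: 1.001
grip_force: 0.0
```

arm_command:
  increments:
    - [[0, 0, -0.01, 0, -1], [0, 0, -0.02, 0, -1], [0, 0, -0.03, 0, -1], [0, 0, -0.03, 0, -1], [-0.04, 0, -0.01, 0, -1], [-0.04, 0, 0, 0, -1], [-0.04, 0, 0, 0, -1], [-0.04, 0, 0, 0, -1], [0, 0, 0, 0, -1], [0, 0, 0, 0, -1]]

```text
t: 15.25
ee_pos: [0.6751, 0.0473, 0.1957]
eef_rot: [-0.0, -0.298, 0.954, 0.0]
ft_force: [-0.7, -1.0, -0.9]
opening: 1.0
grip_force: 0.0
```

Run:
```python
from h import *
st()
p,d=snapshot('side');cv2.imwrite('pics/s4.png',cv2.resize(p[170:290,260:400,::-1],None,fx=5,fy=5,interpolation=2))
p,d=snapshot('top');cv2.imwrite('pics/t4.png',cv2.resize(p[160:275,260:440,::-1],None,fx=4.4,fy=4.4,interpolation=2))
X=cloud('top',d);m=(X[...,2]>.112)&(X[...,2]<.14);m[:185]=0;m[230:]=0;m[:,:325]=0;m[:,375:]=0
print(m.sum(),np.median(X[m],0),cv2.minAreaRect(X[m][:,:2].astype(np.float32)))
```

```text
t 15.25 pos [0.6751 0.0473 0.1957] xbear -145.27 z [-0.001 -0.    -1.   ] F [-0.73 -0.98 -0.94] T [-0.031 -0.059 -0.01 ] op 1.0 gf 0.0 j [ 0.07  0.61  0.47  1.43 -0.   -0.54]
0 [nan nan nan] ((0.0, 0.0), (0.0, 0.0), 0.0)
  return _methods._mean(a, axis=axis, dtype=dtype,
  ret = um.true_divide(
```

View pics/s4.png

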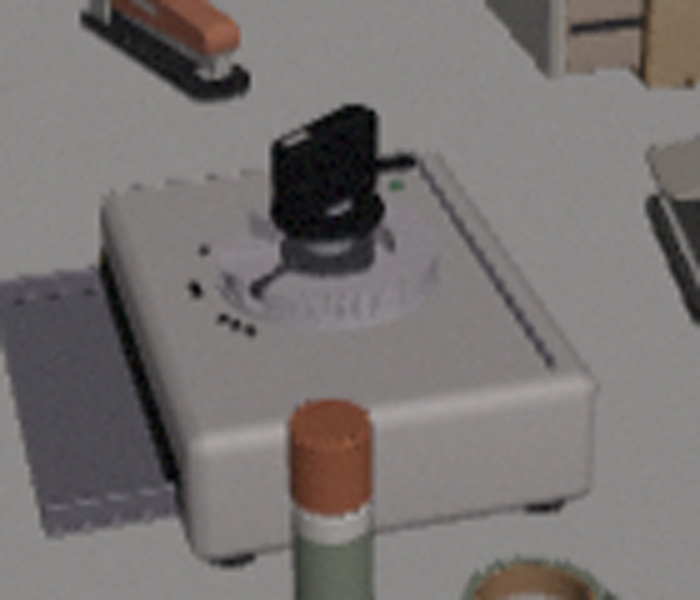

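View pics/t4.png

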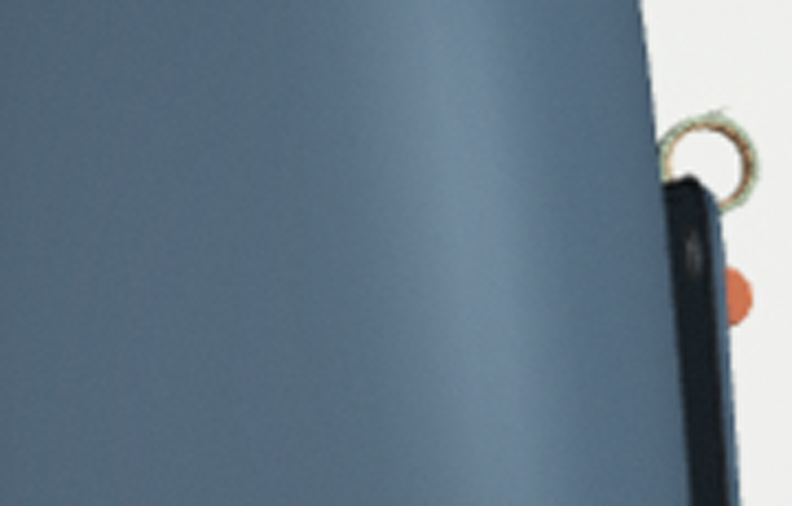

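The side view shows the bar pointing to the three pips with its finger in the slot at (260,290). The arm hides the knob from the top camera, so I'll move it aside and check the height.

arm_command:
  increments:
    - [[0.02, -0.04, -0.01, 0, -1], [0.02, -0.04, -0.01, 0, -1], [0.02, -0.04, 0, 0, -1], [0.02, -0.04, 0, 0, -1], [0.02, -0.04, 0, 0, -1], [0.02, -0.04, 0, 0, -1], [0.02, -0.04, 0, 0, -1], [0, 0, 0, 0, -1], [0, 0, 0, 0, -1]]

```text
t: 16.25
ee_pos: [0.718, -0.2543, 0.2166]
eef_rot: [0.0, -0.297, 0.955, 0.0]
ft_force: [0.1, 1.0, -0.7]
opening: 0.997
grip_force: 0.0
```

Run:
```python
from h import *
st()
p,d=snapshot('top');cv2.imwrite('pics/t5.png',cv2.resize(p[160:275,260:440,::-1],None,fx=4.4,fy=4.4,interpolation=2))
X=cloud('top',d);m=(X[...,2]>.112)&(X[...,2]<.14);m[:185]=0;m[230:]=0;m[:,:325]=0;m[:,375:]=0
if m.any():print(m.sum(),np.median(X[m],0),cv2.minAreaRect(X[m][:,:2].astype(np.float32)))
p,d=snapshot('side')
for n,(p,d) in dict(old=(np.load('side.npz')['p'],np.load('side.npz')['d']),new=(p,d)).items():
    Y=cloud('side',d);k=(np.linalg.norm(Y[...,:2]-[.543,-.0437],axis=-1)<.026)&(Y[...,2]>.09)&(Y[...,2]<.15)
    print(n,np.percentile(Y[k][:,2],[90,97,99.5]))
```

```text
t 16.25 pos [ 0.718  -0.2543  0.2166] xbear -145.45 z [ 0.  0. -1.] F [ 0.11  1.   -0.7 ] T [ 0.061  0.006 -0.007] op 0.997 gf 0.0 j [-0.34  0.92  1.09  1.74  0.   -0.94]
210 [ 0.5427016  -0.04398814  0.12392049] ((0.5431579351425171, -0.04390297085046768), (0.04763554036617279, 0.014195077121257782), 34.64888381958008)
old [0.12221936 0.12300781 0.12350319]
new [0.12367984 0.12460498 0.12520102]
```

View pics/t5.png

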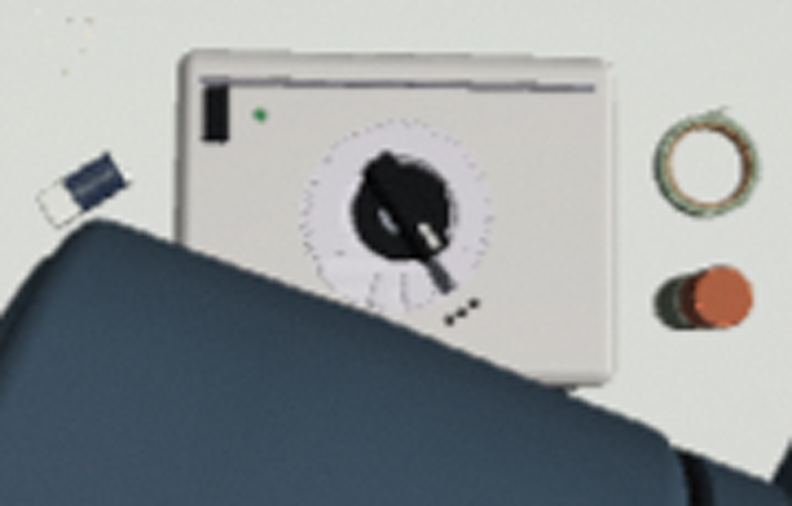

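Run:
```python
from h import *
st()
def f(n,p,d):
    X=cloud(n,d);r=np.linalg.norm(X[...,:2]-[.543,-.0437],axis=-1);Z=X[...,2]
    roi=(X[...,0]>.545)
    a=(r<.024)&(Z>.112)&(Z<.13); b=(r>.05)&(r<.07)&roi&(Z>.05)&(Z<.07); c=(r>.03)&(r<.04)&roi&(Z>.068)&(Z<.08); k=(r<.021)&(Z>.082)&(Z<.096)
    return [(round(np.median(Z[m])*1e3,2),int(m.sum())) for m in(a,b,c,k)]+[np.percentile(Z[a],[90,99])*1e3]
for n in('top','side'):
    z=np.load(n+'.npz');print(n,'old',f(n,z['p'],z['d']))
    for i in range(3): print(n,'new',f(n,*snapshot(n)))
```

```text
t 16.35 pos [ 0.7182 -0.2524  0.2174] xbear -145.31 z [ 0.  0. -1.] F [ 0.44 -0.08  0.63] T [0.007 0.007 0.035] op 0.998 gf 0.0 j [-0.34  0.92  1.09  1.74  0.   -0.94]
top old [(np.float64(122.68), 195), (np.float64(61.19), 917), (np.float64(74.09), 269), (np.float64(90.13), 216), array([124.64470652, 125.46965917])]
top new [(np.float64(124.05), 209), (np.float64(61.13), 919), (np.float64(74.02), 274), (np.float64(91.56), 189), array([125.85242637, 127.01112261])]
top new [(np.float64(124.07), 211), (np.float64(61.12), 917), (np.float64(74.06), 279), (np.float64(91.41), 188), array([126.11618515, 127.67931924])]
top new [(np.float64(124.01), 210), (np.float64(61.12), 919), (np.float64(73.97), 272), (np.float64(91.5), 189), array([125.91095085, 127.62273047])]
side old [(np.float64(119.59), 178), (np.float64(60.69), 360), (np.float64(73.61), 96), (np.float64(90.31), 114), array([122.91540149, 123.52091259])]
side new [(np.float64(121.44), 171), (np.float64(60.66), 364), (np.float64(73.73), 98), (np.float64(91.31), 80), array([124.5612814 , 125.39741458])]
side new [(np.float64(121.6), 173), (np.float64(60.67), 365), (np.float64(73.55), 94), (np.float64(91.42), 81), array([124.44038215, 125.25525657])]
side new [(np.float64(121.62), 168), (np.float64(60.7), 360), (np.float64(73.54), 97), (np.float64(91.4), 77), array([124.37843149, 125.3818184 ])]
```

Both cameras show the knob about 1.4 mm above its first height, so it is binding slightly against a notch wall. I'll re-grip, ease it over a little and seat it.

arm_command:
  increments:
    - [[0.0032, 0.0339, 0, 0, -1], [0.0032, 0.0339, 0, 0, -1], [0.0032, 0.0339, 0, 0, -1], [0.0032, 0.0339, 0, 0, -1], [0.0032, 0.0339, 0, 0, -1], [0.0032, 0.0339, 0, 0, -1], [0.0032, 0.0339, 0, 0, -1], [0.0032, 0.0339, 0, 0, -1], [0, 0, 0, 0, -1], [0, 0, 0, 0, -1]]

```text
t: 17.65
ee_pos: [0.5566, -0.058, 0.2182]
eef_rot: [0.0, -0.299, 0.954, -0.0]
ft_force: [-0.3, -0.3, 0.4]
opening: 0.998
grip_force: 0.0
```

Run:
```python
from h import *
s,M=st()
print(M.T@(np.array([.5432,-.0440,.0955])-s['ee_pos']))
```

```text
t 17.65 pos [ 0.5566 -0.058   0.2182] xbear -145.25 z [ 0.001 -0.    -1.   ] F [-0.34 -0.32  0.37] T [ 0.028 -0.024  0.024] op 0.998 gf 0.0 j [-0.1   0.34  0.1   1.33 -0.   -0.71]
[0.00313231 0.01921699 0.12273212]
```

arm_command:
  increments:
    - [[0.003, 0.0192, 0, 0, -1], [0, 0, 0, 0, -1], [0, 0, 0.03, 0, -1], [0, 0, 0.03, 0, -1], [0, 0, 0.03, 0, -1], [0, 0, 0.02, 0, -1], [0, 0, 0.0125, 0, -0.5], [0, 0, 0, 0, 0.2], [0, 0, 0, 0, 0.5], [0, 0, 0, 0, 0.55]]

```text
t: 18.65
ee_pos: [0.5443, -0.0447, 0.0963]
eef_rot: [0.001, -0.298, 0.955, -0.0]
ft_force: [0.8, 0.3, -0.5]
opening: 0.334
grip_force: 0.0
```

Run:
```python
from h import *
s,M=st()
print(M.T@(np.array([.5432,-.0440,.0955])-s['ee_pos']))
```

```text
t 18.65 pos [ 0.5443 -0.0447  0.0963] xbear -145.33 z [ 0.002 -0.    -1.   ] F [ 0.8   0.33 -0.46] T [-0.009  0.002  0.022] op 0.334 gf 0.0 j [-0.08  0.37 -0.17  1.03 -0.   -0.69]
[0.00054877 0.00121118 0.00079909]
```

arm_command:
  increments:
    - [[0, 0, 0, 0, 0.6], [0, 0, 0, 0, 0.65], [0, 0, 0, 0, 0.72], [0, 0, 0, 0, 0.85], [0, 0, 0, 0, 1], [0, 0, 0, 0, 1], [0, 0, 0, 0, 1]]

```text
t: 19.35
ee_pos: [0.5437, -0.0445, 0.0953]
eef_rot: [0.0, -0.298, 0.955, -0.0]
ft_force: [3.5, -1.0, -0.3]
opening: 0.157
grip_force: 59.6
```

Run:
```python
from h import *
st()
```

```text
t 19.35 pos [ 0.5437 -0.0445  0.0953] xbear -145.32 z [ 0.001 -0.    -1.   ] F [ 3.45 -1.05 -0.27] T [-0.248 -0.878  0.028] op 0.157 gf 59.6 j [-0.08  0.37 -0.18  1.03 -0.   -0.69]
```

arm_command:
  increments:
    - [[0, 0, 0, -0.012, 1], [0, 0, 0, 0, 1], [0, 0, 0, 0, 1]]

```text
t: 19.65
ee_pos: [0.5435, -0.0444, 0.0952]
eef_rot: [0.0, -0.304, 0.953, 0.0]
ft_force: [3.8, 0.1, 0.8]
opening: 0.15
grip_force: 59.7
```

Run:
```python
from h import *
st()
```

```text
t 19.65 pos [ 0.5435 -0.0444  0.0952] xbear -144.63 z [ 0.  0. -1.] F [3.79 0.06 0.76] T [-0.045 -0.93  -0.018] op 0.15 gf 59.7 j [-0.08  0.37 -0.18  1.03  0.   -0.7 ]
```

arm_command:
  increments:
    - [[0, 0, 0, -0.012, 1], [0, 0, 0, 0, 1], [0, 0, 0, 0, 1]]

```text
t: 19.95
ee_pos: [0.5434, -0.0444, 0.0952]
eef_rot: [0.0, -0.309, 0.951, 0.0]
ft_force: [2.5, 2.2, 0.9]
opening: 0.151
grip_force: 59.9
```

Run:
```python
from h import *
st()
```

```text
t 19.95 pos [ 0.5434 -0.0444  0.0952] xbear -143.95 z [-0.  0. -1.] F [2.5  2.19 0.86] T [ 0.265 -0.813 -0.16 ] op 0.151 gf 59.9 j [-0.08  0.37 -0.18  1.03  0.   -0.71]
```

arm_command:
  increments:
    - [[0, 0, 0.0004, 0.008, 1], [0, 0, 0, 0, 1], [0, 0, 0, 0, 1]]

```text
t: 20.25
ee_pos: [0.5435, -0.0445, 0.0947]
eef_rot: [0.0, -0.306, 0.952, 0.0]
ft_force: [3.5, 1.4, -0.5]
opening: 0.15
grip_force: 59.6
```

arm_command:
  increments:
    - [[0, 0, 0.0004, 0, 1], [0, 0, 0, 0, 1], [0, 0, 0, 0, 1]]

```text
t: 20.55
ee_pos: [0.5435, -0.0445, 0.0945]
eef_rot: [0.0, -0.306, 0.952, -0.0]
ft_force: [2.3, 0.9, 4.5]
opening: 0.156
grip_force: 60.3
```

Run:
```python
from h import *
st()
```

```text
t 20.55 pos [ 0.5435 -0.0445  0.0945] xbear -144.41 z [ 0.  0. -1.] F [2.26 0.91 4.55] T [ 0.206 -0.714 -0.119] op 0.156 gf 60.3 j [-0.08  0.37 -0.18  1.03  0.   -0.7 ]
```

arm_command:
  increments:
    - [[0, 0, 0.0002, 0.006, 1], [0, 0, 0, 0, 1], [0, 0, 0, 0, 0.7], [0, 0, 0, 0, 0.6], [0, 0, 0, 0, 0.4], [0, 0, 0, 0, -0.2], [0, 0, 0, 0, -1], [0, 0, 0, 0, -1], [0, 0, 0, 0, -1], [0, 0, 0, 0, -1]]

```text
t: 21.55
ee_pos: [0.5434, -0.0445, 0.0941]
eef_rot: [-0.0, -0.303, 0.953, -0.0]
ft_force: [-0.1, 0.3, -0.6]
opening: 1.002
grip_force: 0.0
```

arm_command:
  increments:
    - [[0, 0, -0.01, 0, -1], [0, 0, -0.02, 0, -1], [0, 0, -0.03, 0, -1], [0, 0, -0.03, 0, -1], [0.003, -0.03, -0.01, 0, -1], [0.003, -0.04, 0, 0, -1], [0.003, -0.04, 0, 0, -1], [0.003, -0.04, 0, 0, -1], [0.003, -0.04, 0, 0, -1], [0.003, -0.04, 0, 0, -1]]

```text
t: 22.55
ee_pos: [0.662, -0.2442, 0.1951]
eef_rot: [0.0, -0.303, 0.953, -0.0]
ft_force: [0.1, -0.2, -0.3]
opening: 1.001
grip_force: 0.0
```

arm_command:
  increments:
    - [[0.003, -0.04, 0, 0, -1], [0, 0, 0, 0, -1], [0, 0, 0, 0, -1]]

```text
t: 22.85
ee_pos: [0.6811, -0.2756, 0.1937]
eef_rot: [-0.0, -0.302, 0.953, 0.0]
ft_force: [0.2, 1.3, -0.9]
opening: 0.997
grip_force: 0.0
```

```bash
cat >> h.py <<'E'
def f(n,p,d):
    X=cloud(n,d);r=np.linalg.norm(X[...,:2]-[.543,-.0437],axis=-1);Z=X[...,2]
    a=(r<.024)&(Z>.112)&(Z<.13); k=(r<.021)&(Z>.082)&(Z<.096)
    return [(round(float(np.median(Z[m])*1e3),2),int(m.sum())) for m in(a,k)]+[np.percentile(Z[a],[90,99])*1e3,cv2.minAreaRect(X[a][:,:2].astype(np.float32))]
E
python3 - <<'E'
from h import *
st()
for n in('top','side'):
    for i in range(2): print(n,f(n,*snapshot(n)))
E
```

```text
t 22.85 pos [ 0.6811 -0.2756  0.1937] xbear -144.81 z [-0.001  0.    -1.   ] F [ 0.18  1.26 -0.89] T [ 0.023 -0.     0.035] op 0.997 gf 0.0 j [-0.38  0.78  0.76  1.55  0.   -1.  ]
top [(122.58, 203), (90.44, 190), array([124.55391078, 126.02338556]), ((0.5432253479957581, -0.04400723800063133), (0.04756784439086914, 0.014223295263946056), 35.09693145751953)]
top [(122.49, 205), (90.19, 188), array([124.9904423 , 125.93954321]), ((0.5430319309234619, -0.04384540766477585), (0.04751373827457428, 0.0142516465857625), 35.84059143066406)]
side [(120.81, 153), (90.1, 88), array([123.08681794, 123.81968369]), ((0.5434648990631104, -0.047425009310245514), (0.04287730157375336, 0.015887092798948288), 37.02066421508789)]
side [(120.7, 163), (90.03, 88), array([123.17124309, 124.08899437]), ((0.5441377758979797, -0.04839557036757469), (0.044415395706892014, 0.014670309610664845), 33.80284881591797)]
```

The bar top reads 122.5 mm (it was 122.7 at park) and the skirt 90.2 mm (was 90.1), so the knob is now fully home. The arm is clear, so I'll hand in.

```bash
python3 -c "
from bench import bot
print(bot.finish_job())"
```

```text
the job is handed in; nothing more can be done
None
```

The job is handed in with the knob home in the three-pip notch, about 1.21 rad from park. It first stopped about 1.4 mm high, so I re-gripped it, eased it over and seated it. The gripper has let go and is clear. The eraser, tape roll and glue stick looked unmoved in the last picture I viewed, but the arm hid the sharpener there, and I took no later picture of them. The hand-in gave no pass or fail result.

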